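# Set the travel stop of a specimen levelling press by feel

### The job

Set up the levelling press for this batch of specimens: press its long lever down by the ball until you feel the bell land on the specimen and the resistance firm up clearly, and no harder than that. Leave the lever down there, then record how far it travelled by pushing the short stop arm at the back down by its ball until its cross pin just rests on the lever's tail, gently enough that the lever is not driven back off the specimen. Let go, and leave the things standing around undisturbed.

Things in the scene. Friction and masses are not known exactly. Their poses are not given: they have to be found in the camera images.
- press: grey cast hand press for levelling mounted specimens on microscope slides, fixed to the bench. Base plate 210 x 130 x 20 mm, column 44 x 44 mm, two cheeks 240 mm high carrying a level pivot shaft. Origin on the bench right below the pivot; its x axis points from the lever's ball side to the stop arm's side, y along the pivot shaft, z up. The base reaches from x = -127 to +83 mm
- pivot (a point): middle of the pivot shaft, 220 mm above the bench; the long lever and the stop arm both turn on this shaft
- lever (a joint): angle of the long steel lever, rad: 0 = right up (sloping 0.4 rad upward towards its ball), grows as the ball is pressed down, level at 0.4, mechanical end at 0.9. Starts within 0 to 0.1. No return spring: stays where it is left. The bell lands on the specimen somewhere from 0.33 to 0.70, different each time and hidden inside the bell
- lever_ball (a point): centre of the black ball, 34 mm across, on the end of the long lever, 170 mm from the pivot on the press's -x side; it moves on an arc about the pivot. Slides stiffly, about 5 to 6 N downward; once the bell has landed the resistance climbs by about 1 N per mm. Firm: 10 to 15 N; above about 20 N the specimen is crushed. Let go, it stays, springing back 0.03 rad at most
- lever_tail (a point): point on the upper face of the lever's square steel tail (12 mm thick), 80 mm behind the pivot on the press's +x side, in the middle of its width; it rises as the ball goes down, by 80 mm per rad
- stop (a joint): angle of the stop arm, rad, on the same scale as the lever: where the two values are equal the cross pin touches the tail. Starts within 0.98 to 1.1 (standing up, clear of the tail) and falls as its ball is pushed down. Held by friction, stays where it is left
- stop_ball (a point): centre of the black ball, 30 mm across, on the stop arm's end: 116 mm from the shaft's axis on the press's +x side, 27 mm to its +y side. It moves on an arc about the shaft; with the stop at angle s the line from shaft to ball stands s - 0.30 rad above level. Slides with 3 N downward (up to 10 N while steep); pin on tail, it rises 2 N per mm; 5 to 12 N does no harm, above 18 N takes the lever off the specimen
- stop_pin (a point): lowest point of the stop arm's cross pin (12 mm thick) above the tail, 80 mm behind the pivot; it lies on lever_tail when they touch
- ram: steel ram moved by the lever (45 mm per rad) with a bell 46 mm across at its foot that goes down over the specimen; origin on the bench under it, 45 mm from the pivot towards the lever's ball, sinking as it is lowered
- specimen: glass slide 76 x 26 mm with a grey round resin mount 25 mm across, 28 mm high in all, clipped in the nest under the bell; origin under its middle, 26 mm above the bench
- tray: white tray 150 x 100 mm with four more mounts, 32 mm high, lying beyond the press; heavy, leave alone
- dropper_center (a point): amber dropper bottle 38 mm across, 96 mm high, standing loose behind the press; half-way up
- carton_center (a point): white slide carton 80 x 56 x 45 mm, loose, at the side of the press; its centre
- spray_center (a point): white spray bottle 50 mm across, 145 mm high, loose, beside the long lever; about half-way up

How it is judged:
By the outcome, as a careful person would: the job done as asked, in the order asked, and still so for the second after the job is handed in, with the robot touching nothing.
It also fails if it takes over 67 s, if anything falls off the work surface, if the arm or the gripper's body presses on something with over 40 N, if the wrist force passes 120 N, or if a joint passes its speed limit or range.

### The arm

A 6-joint arm with a two-finger parallel gripper is mounted at the origin on the work surface. World frame = base frame: x ahead of the robot, y to its left, z up, the work surface at z = 0. Lengths are in m, angles in degrees, forces in N, time in s.
With the tool pointing down it reaches from about 0.35 to 0.875 m from the base axis. Payload 4.2 kg.
Tool frame: the origin (TCP) lies on the centre line of the jaws, within the pads' length; the fingertips stand tip_reach ahead of it and the grasp point (between the pads) is the TCP (tip_reach is the distance from the TCP to the fingertips, in m); z points along the fingers, y is the line along which they close (so a half turn about z gives the same grasp; the last joint's range is limited). The gripper opens to 87 mm and grips with 3 to 60 N. Pads are 19 mm wide; open, the fingers measure 117 mm over their backs; the gripper's body (75 mm by 190 mm) begins 51 mm behind the grasp point.
Start: joints at [88.671, 22.042, 0.453, 0, -68.411, -14.817], TCP at [0.174, 0.6, 0.242] pointing down, gripper open.
Joint ranges: [-179.83, 179.83], [-69.29, 118.12], [-61.27, 80.66], [-181.25, 117.63], [-171.15, -9.14], [-177.46, 177.46]. Speed limits (degrees/s): [159.86, 159.86, 180, 180, 180, 180].

### API

Orientations are given as a 3x3 rotation matrix whose columns are the frame's x, y, z axes.
In Python, from station import sense, capture, finish_job, tip_reach gives the robot as it stands.
- The arm moves only by the tool arm_command, never from a script. Its argument "deltas" is a list of rows, each a list of 7 numbers: the turn, a rotation vector about the tool's x, y, z in rad, then the shift along the tool's x, y, z in cm, then the closure, from -1 (fully open) to 1 (shut), so that 0 is half open. In form: [[rx, ry, rz, dx, dy, dz, hand], ...]. A call has 1 to 8 rows; each row is the pose to reach, as a shift and turn from the pose commanded when the call began, along the tool's axes at that moment; what a row does not reach only later rows make up. A row lasts 1/12 s, in which the tool goes at most 41.7 mm and 7.16 degrees, less where a joint would pass 70% of its speed; a pose out of reach is approached as far as the arm can. A call with a gripper value outside its range is refused whole. The fingers move at their own pace and stop on an object; the grip force is fixed at half the most. Time passes only in rows, so rows that repeat a pose let the fingers close. It gives the time, the measured TCP pose, the force, the opening and the grip force at its end, in the units of the state.
- sense(): the state, without advancing time (a new reading comes with each control period).
- capture(name): name is "scene" or "top" or "wrist"; returns a dict with "pixels" (384x512x3 uint8, blue, green, red), "fovy" (degrees; the focal length in pixels is half the picture's height over the tangent of half this angle, whatever the lens; pixels are square), "cx", "cy" (the principal point, pixels), "rvec" (rotation vector, rad) and "tvec" (3), from world to camera coordinates, as OpenCV has them. Camera axes: x right, y down, z forward; pixel columns grow to the right and rows downward; lengths in m; the calibration is good to about 2 mm. A picture is of the moment at which its call begins. There is no depth.
- finish_job(): hands the job in; it is judged then, once.
The state is a dict: "time_s": time; "joints": joint angles; "joint_velocities": joint speeds; "effort": joint torques, N m; "tcp_pos": TCP position; "ee_rot": TCP orientation; "wrist_force": force on the tool from outside, world axes, zero at the start; "moment": the same for the moment, N m; "gripper_width": opening from 0.0 (shut) to 1.0 (fully open); "gripper_force": force on a finger pad.
Only numpy, scipy, OpenCV 4.12 (cv2) and the standard library are available. Lean on these libraries where they do the work, as an engineer would, in place of code of your own. Each camera call takes 0.05 s, during which the arm holds its last target. There are 200 camera calls.

## Working session

There is one attempt and no reset: what is moved stays moved. The work goes in short steps, Python scripts to look and compute and a tool call to move; the robot and the scene stay as the last step left them, time stands still between calls to the robot, and variables do not carry over. Pictures are saved under pics/ and viewed, at most 10 in all, crops included, and the job is handed in when it is done.

Besides the shell and the picture viewer there is one more tool, called after "Emit:" as a command line: name --pt "numbers of a row" for each row, then --argument value for the rest. arm_command: Moves the arm, as the interface text tells. Its arguments: {"type":"object","properties":{"deltas":{"type":"array"}},"required":["deltas"]}

```bash
mkdir -p pics; ls; python3 - <<'E'
from station import sense,capture,tip_reach
import cv2,numpy as np
print(tip_reach); s=sense(); print({k:np.round(v,3).tolist() for k,v in s.items()})
for n in("scene","top"):
    c=capture(n); cv2.imwrite(f"pics/{n}0.png",c["pixels"]); print(n,c["fovy"],c["cx"],c["cy"],c["rvec"],c["tvec"])
E
```

```text
pics
0.019
{'time_s': 0.0, 'joints': [88.673, 22.09, 0.378, -0.031, -68.41, -14.818], 'joint_velocities': [-0.018, 0.011, 0.12, 0.117, 0.051, -0.003], 'effort': [-0.0, -39.067, 18.741, 4.22, 0.011, -0.0], 'tcp_pos': [0.174, 0.6, 0.24], 'ee_rot': [[0.961, -0.278, -0.001], [-0.278, -0.961, -0.002], [0.0, 0.002, -1.0]], 'wrist_force': [-1.113, 0.314, 0.401], 'moment': [-0.025, 0.007, -0.005], 'gripper_force': 0.0, 'gripper_width': 0.994}
scene 49.302719389357605 258.52974073127933 185.18522901807944 [ 2.04258343  1.43162746 -0.54660375] [-0.23786119 -0.27838166  1.2365788 ]
top 50.046008484577705 259.94915115357827 195.77601532574786 [ 2.1472357  -2.13092825  0.17508124] [0.06205366 0.59078994 0.96193028]
```

View pics/scene0.png

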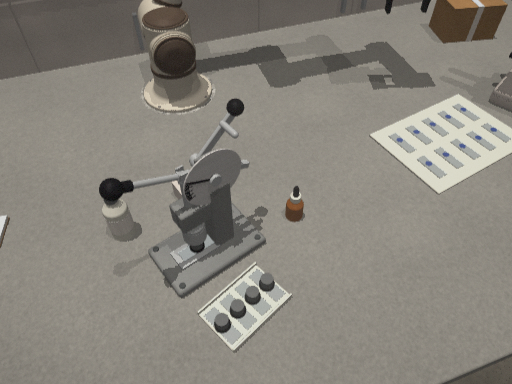

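View pics/top0.png

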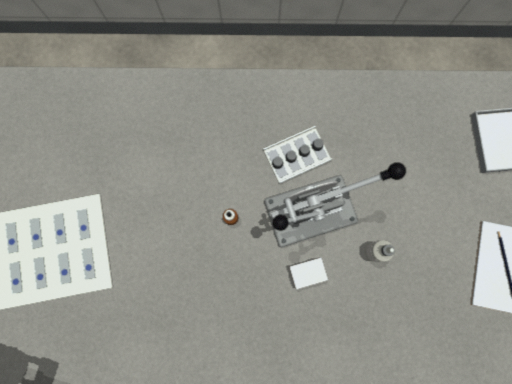

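The scene view shows the lever ball at (112,189) and the stop ball at (236,107). In the top view they are at (397,171) and (280,222). The spray bottle is at (384,251) in the top view, the carton at (309,273) and the dropper at (231,216).

```bash
cat > h.py <<'E'
import cv2,numpy as np
from station import sense,capture
def P(c):
    R=cv2.Rodrigues(np.array(c["rvec"]))[0]; f=192/np.tan(np.radians(c["fovy"]/2))
    K=np.array([[f,0,c["cx"]],[0,f,c["cy"]],[0,0,1]]); return K@np.c_[R,np.array(c["tvec"]).ravel()]
def black(c,uv,r=16):
    u,v=uv; x0,y0=u-r,v-r
    g=c["pixels"][y0:v+r,x0:u+r].max(2); m=(g<50).astype(np.uint8)
    m=cv2.morphologyEx(m,cv2.MORPH_OPEN,cv2.getStructuringElement(cv2.MORPH_ELLIPSE,(11,11)))
    k=max(cv2.findContours(m,0,1)[0],key=cv2.contourArea); (x,y),rad=cv2.minEnclosingCircle(k)
    return np.array([x+x0,y+y0]),rad
def tri(Pa,a,Pb,b):
    X=cv2.triangulatePoints(Pa,Pb,np.float64(a).reshape(2,1),np.float64(b).reshape(2,1)).ravel(); X=X[:3]/X[3]
    e=[np.linalg.norm((lambda q:q[:2]/q[2])(M@np.r_[X,1])-p) for M,p in((Pa,a),(Pb,b))]
    return X,e
def plane(M,uv,z):
    u=np.r_[uv,1]; A=np.c_[M[:,:2],-u]; x=np.linalg.solve(A,-(M[:,2]*z+M[:,3])); return x[:2]
E
python3 - <<'E'
from h import *
s,t=capture("scene"),capture("top"); S,T=P(s),P(t)
pts={}
for n,a,b in(("lever",(112,189),(397,171)),("stop",(236,107),(280,222))):
    a,ra=black(s,a); b,rb=black(t,b); X,e=tri(S,a,T,b); pts[n]=X; print(n,a,ra,b,rb,X.round(4),np.round(e,2))
L,Q=pts["lever"],pts["stop"]
print("dist",np.linalg.norm(L-Q))
# heading: search closed form: x axis = rot so that y offset of Q rel L is +27mm
d=(Q-L)[:2]; D=np.hypot(*d); al=np.arctan2(d[1],d[0])-np.arcsin(.027/D); ex=np.array([np.cos(al),np.sin(al)]); ey=np.array([-ex[1],ex[0]])
th=np.arcsin((L[2]-.22)/.17); piv=L[:2]+ex*.17*np.cos(th); q=Q[:2]-piv
print("yaw",np.degrees(al),"ex",ex,"pivot",piv,"lever",.4-th,"stop rel",q@ex,q@ey,Q[2]-.22,"r",np.hypot(q@ex,Q[2]-.22),"s",.3+np.arctan2(Q[2]-.22,q@ex))
# base corners check from carton etc
for n,uv,z in(("spray",(388,251),.145),("carton",(309,273),.045),("dropper",(230,214),.096),("tray",(297,154),.0)): 
    p=plane(T,uv,z); r=p-piv; print(n,p.round(3),"press frame",(r@ex).round(3),(r@ey).round(3))
E
```

```text
lever [113.68181801 187.409091  ] 14.780168533325195 [392.5 172.5] 6.041623115539551 [ 0.5989 -0.1858  0.2815] [1.18 0.95]
stop [235. 109.] 7.280210018157959 [279.5 222. ] 7.632268905639648 [0.5018 0.0305 0.2949] [0.36 0.35]
dist 0.23741040071533623
yaw 107.63574622625913 ex [-0.30296452  0.95300184] pivot [ 0.55089673 -0.03474873] lever 0.02976425872227284 stop rel 0.07700812118798968 0.026999999999999972 0.0749097641226418 r 0.10743241359019139 s 1.071586599128279
spray [ 0.455 -0.212] press frame -0.14 0.145
carton [ 0.405 -0.052] press frame 0.028 0.144
dropper [0.539 0.136] press frame 0.166 -0.04
tray [ 0.709 -0.03 ] press frame -0.043 -0.153
```

```bash
python3 - <<'E'
from h import *
s,t=capture("scene"),capture("top"); S,T=P(s),P(t)
im=[]
for c,(u,v) in((s,(112,189)),(t,(397,171)),(s,(236,107)),(t,(280,222))):
    k=cv2.resize(c["pixels"][v-22:v+22,u-22:u+22],None,fx=9,fy=9,interpolation=0); 
    for i in range(0,44,5): cv2.putText(k,str(u-22+i),(i*9,10),0,.35,(0,0,255));cv2.putText(k,str(v-22+i),(0,i*9+6),0,.35,(0,255,255))
    im.append(cv2.resize(k,(300,300)))
cv2.imwrite("pics/c.png",np.vstack([np.hstack(im[:2]),np.hstack(im[2:])]))
E
```

```text
(no output)
```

View pics/c.png

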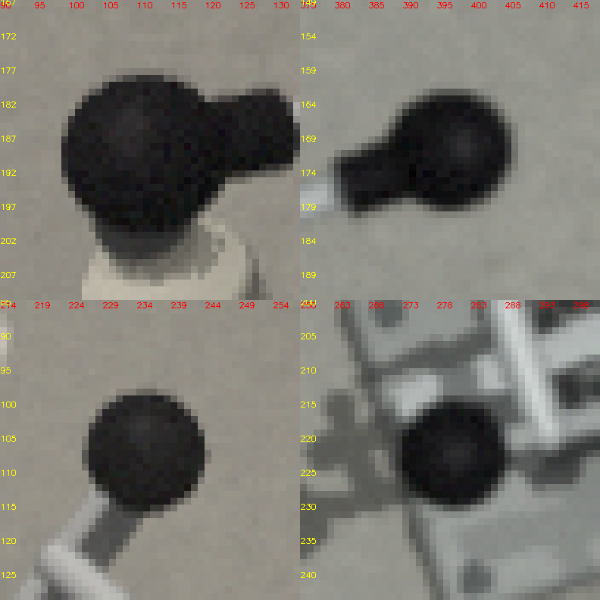

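The crops put the ball centres at: lever (110.0,188.6) in scene and (396.9,170.5) in top; stop (234.8,106.5) in scene and (279.9,222.2) in top.

```bash
python3 - <<'E'
from h import *
s,t=capture("scene"),capture("top"); S,T=P(s),P(t)
L,e1=tri(S,(110.,188.6),T,(396.9,170.5)); Q,e2=tri(S,(234.8,106.5),T,(279.9,222.2)); print(L,e1,Q,e2)
d=(Q-L)[:2]; D=np.hypot(*d); al=np.arctan2(d[1],d[0])-np.arcsin(.027/D); ex=np.array([np.cos(al),np.sin(al)]); ey=np.array([-ex[1],ex[0]])
th=np.arcsin((L[2]-.22)/.17); piv=L[:2]+ex*.17*np.cos(th); q=Q[:2]-piv
print("yaw",np.degrees(al),"pivot",piv,"lever",.4-th,"stop rel",q@ex,Q[2]-.22,"r",np.hypot(q@ex,Q[2]-.22),"s",.3+np.arctan2(Q[2]-.22,q@ex))
# base edge line check: min-area rect of base bolts (top view)
for n,uv,z in(("spray",(388,251),.145),("carton",(309,273),.045),("dropper",(230,214),.096),("tray",(297,154),.0),("bolts",(272,202),.02),("",(343,184),.02),("",(354,218),.02),("",(284,239),.02)): 
    p=plane(T,uv,z); r=p-piv; print(n,p.round(3),"press frame",(r@ex).round(3),(r@ey).round(3))
R=sense()["ee_rot"]; print(np.round(R,4))
E
```

```text
[ 0.60223647 -0.19180808  0.28491607] [np.float64(0.29413795224496453), np.float64(0.2347461887551011)] [0.50109544 0.03026242 0.2996822 ] [np.float64(0.19147269349147847), np.float64(0.18416116332760205)]
yaw 108.1340383131862 pivot [ 0.55333505 -0.04249446] lever 0.008192849726530116 stop rel 0.08540223047957168 0.07968219531999551 r 0.11680236822042521 s 1.050762868816347
spray [ 0.455 -0.212] press frame -0.13 0.146
carton [ 0.405 -0.052] press frame 0.037 0.144
dropper [0.539 0.136] press frame 0.174 -0.042
tray [ 0.709 -0.03 ] press frame -0.036 -0.152
bolts [0.579 0.036] press frame 0.067 -0.049
 [ 0.627 -0.144] press frame -0.119 -0.038
 [ 0.54  -0.169] press frame -0.116 0.052
 [0.487 0.006] press frame 0.067 0.048
[[ 9.605e-01 -2.781e-01 -1.000e-04]
 [-2.781e-01 -9.605e-01 -3.000e-04]
 [ 0.000e+00  3.000e-04 -1.000e+00]]
```

Emit:
arm_command --pt "0 0 0 0 0 -10 1" --pt "0 0 0 0 0 -16 1" --pt "0 0 0 0 0 -20 1" --pt "0 0 0 63.1 64.2 -20 1" --pt "0 0 0 63.1 64.2 -20 1" --pt "0 0 0 63.1 64.2 -20 1" --pt "0 0 0 63.1 64.2 -20 1" --pt "0 0 0 63.1 64.2 -20 1"

```text
time_s: 1.07
tcp_pos: [0.2728, 0.4157, 0.3842]
ee_rot: [[0.961, -0.277, 0.0], [-0.277, -0.961, 0.0], [-0.0, -0.0, -1.0]]
wrist_force: [1.1, 0.6, 0.4]
gripper_width: 0.478
gripper_force: 0.0
```

```bash
cat >> h.py <<'E'
def go(t):
    "print shift in tool axes, cm, from measured pose to world point t"
    s=sense(); R=np.array(s["ee_rot"]); p=np.array(s["tcp_pos"])
    print("t",round(s["time_s"],2),"p",p.round(4),"shift",(R.T@(np.array(t)-p)*100).round(2),"F",np.round(s["wrist_force"],2),"j",np.round(s["joints"],0))
E
python3 -c "
from h import *
go([.602,-.192,.45])"
```

```text
t 1.07 p [0.2728 0.4157 0.3842] shift [48.49 49.25 -6.61] F [1.13 0.56 0.42] j [ 75.   5.  -2.  -0. -83.  -2.]
```

Emit:
arm_command --pt "0 0 0 10 10 -6 1" --pt "0 0 0 48 49 -6 1" --pt "0 0 0 48 49 -6 1" --pt "0 0 0 48 49 -6 1" --pt "0 0 0 48 49 -6 1" --pt "0 0 0 48 49 -6 1" --pt "0 0 0 48 49 -6 1" --pt "0 0 0 48 49 -6 1"

```text
time_s: 1.73
tcp_pos: [0.4288, 0.1256, 0.4204]
ee_rot: [[0.961, -0.278, 0.001], [-0.278, -0.961, 0.001], [0.001, -0.001, -1.0]]
wrist_force: [1.1, 0.0, -0.2]
gripper_width: 0.01
gripper_force: 0.0
```

```bash
python3 -c "
from h import *
go([.602,-.192,.45])"
```

```text
t 1.73 p [0.4288 0.1256 0.4204] shift [25.46 25.7  -2.97] F [ 1.1   0.02 -0.22] j [ 37.  -0.  -3.  -0. -88.  37.]
```

Emit:
arm_command --pt "0 0 0 22 22 0 1" --pt "0 0 0 22 22 0 1" --pt "0 0 0 22 22 0 1" --pt "0 0 0 22 22 0 1" --pt "0 0 0 22 22 0 1" --pt "0 0 0 22 22 0 1" --pt "0 0 0 22 22 0 1" --pt "0 0 0 22 22 0 1"

```text
time_s: 2.4
tcp_pos: [0.58, -0.1487, 0.4184]
ee_rot: [[0.96, -0.282, -0.002], [-0.282, -0.96, -0.001], [-0.001, 0.001, -1.0]]
wrist_force: [0.8, 1.8, -0.2]
gripper_width: 0.005
gripper_force: 0.0
```

Emit:
arm_command --pt "0 0 0 0 0 0 1" --pt "0 0 0 0 0 0 1" --pt "0 0 0 0 0 0 1"

```text
time_s: 2.65
tcp_pos: [0.5784, -0.1446, 0.4198]
ee_rot: [[0.961, -0.278, -0.0], [-0.278, -0.961, 0.0], [-0.0, -0.0, -1.0]]
wrist_force: [0.4, -0.6, 0.1]
gripper_width: -0.0
gripper_force: 0.0
```

```bash
python3 -c "
from h import *
go([.602,-.192,.33])"
```

```text
t 2.65 p [ 0.5784 -0.1446  0.4198] shift [3.58 3.9  8.98] F [ 0.4  -0.59  0.08] j [  2.  16.  16.  -0. -90.  72.]
```

Emit:
arm_command --pt "0 0 0 1.8 2 3 1" --pt "0 0 0 3.6 3.9 6 1" --pt "0 0 0 3.6 3.9 7 1" --pt "0 0 0 3.6 3.9 8 1" --pt "0 0 0 3.6 3.9 8.5 1" --pt "0 0 0 3.6 3.9 8.9 1" --pt "0 0 0 3.6 3.9 8.9 1" --pt "0 0 0 3.6 3.9 8.9 1"

```text
time_s: 3.32
tcp_pos: [0.6026, -0.1916, 0.3324]
ee_rot: [[0.961, -0.277, 0.003], [-0.277, -0.961, -0.0], [0.003, -0.0, -1.0]]
wrist_force: [0.3, -0.5, 0.6]
gripper_width: 0.002
gripper_force: 0.0
```

```bash
python3 - <<'E'
from h import *
go([.602,-.192,.321])
c=capture("scene");u,v=110,175
a=cv2.resize(c["pixels"][100:260,50:260],None,fx=3,fy=3); cv2.imwrite("pics/d.png",a)
E
```

```text
t 3.32 p [ 0.6026 -0.1916  0.3324] shift [-0.05  0.06  1.14] F [ 0.27 -0.54  0.59] j [ -3.  20.  11.   0. -80.  77.]
```

View pics/d.png

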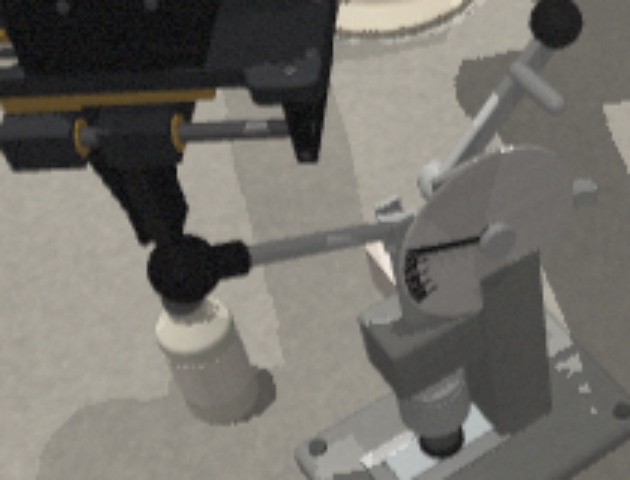

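The fingertip stands about 1 cm above the lever ball, which is at (183,268) in the crop. I'll start pressing along the arc.

Emit:
arm_command --pt "0 0 0 0 0 0.5 1" --pt "0 0 0 0 0 1.0 1" --pt "0 0 0 0.05 0.08 1.3 1" --pt "0 0 0 0.1 0.15 1.6 1" --pt "0 0 0 0.15 0.22 1.9 1" --pt "0 0 0 0.2 0.3 2.2 1" --pt "0 0 0 0.25 0.38 2.4 1" --pt "0 0 0 0.25 0.38 2.4 1"

```text
time_s: 4.03
tcp_pos: [0.6043, -0.1973, 0.3085]
ee_rot: [[0.961, -0.278, 0.003], [-0.278, -0.961, -0.002], [0.003, 0.001, -1.0]]
wrist_force: [-1.3, -0.2, 4.9]
gripper_width: 0.011
gripper_force: 2.4
```

Emit:
arm_command --pt "0 0 0 0.05 0.1 0.3 1" --pt "0 0 0 0.1 0.15 0.6 1" --pt "0 0 0 0.15 0.22 0.9 1" --pt "0 0 0 0.2 0.3 1.2 1" --pt "0 0 0 0.25 0.34 1.4 1" --pt "0 0 0 0.25 0.34 1.4 1"

```text
time_s: 4.53
tcp_pos: [0.6059, -0.2021, 0.2949]
ee_rot: [[0.961, -0.278, 0.004], [-0.278, -0.961, -0.003], [0.004, 0.002, -1.0]]
wrist_force: [-1.1, -1.7, 5.0]
gripper_width: 0.009
gripper_force: 2.7
```

```bash
cat >> h.py <<'E'
def lev(L=None):
    "lever angle if tip on ball top, and where the arc wants the TCP, shift for dz mm further"
    s=sense(); p=np.array(s["tcp_pos"]); R=np.array(s["ee_rot"]); zb=p[2]-.019-.017
    piv=np.array([.5533,-.0425]); ex=np.array([-.3112,.9503]); th=np.arcsin((zb-.22)/.17)
    t=np.r_[piv-ex*.17*np.cos(th),p[2]]
    print("lever",round(.4-th,3),"off arc tool cm",(R.T@(t-p)*100).round(2),"p",p.round(4),"F",np.round(s["wrist_force"],2))
E
python3 -c "
from h import *
lev()"
```

```text
lever 0.169 off arc tool cm [-0.17 -0.19 -0.  ] p [ 0.6059 -0.2021  0.2949] F [-1.1  -1.66  5.  ]
```

Emit:
arm_command --pt "0 0 0 0 0 0.3 1" --pt "0 0 0 0 0 0.7 1" --pt "0 0 0 0.03 0.05 1.1 1" --pt "0 0 0 0.06 0.08 1.5 1" --pt "0 0 0 0.06 0.08 1.8 1" --pt "0 0 0 0.06 0.08 2.0 1" --pt "0 0 0 0.06 0.08 2.0 1"

```text
time_s: 5.12
tcp_pos: [0.6071, -0.2046, 0.276]
ee_rot: [[0.96, -0.278, 0.007], [-0.278, -0.96, -0.006], [0.008, 0.004, -1.0]]
wrist_force: [1.0, -4.5, 6.7]
gripper_width: 0.004
gripper_force: 3.4
```

Emit:
arm_command --pt "0 0 0 0 0 0.1 1" --pt "0 0 0 0.01 0.02 0.2 1" --pt "0 0 0 0.02 0.03 0.3 1" --pt "0 0 0 0.02 0.03 0.4 1" --pt "0 0 0 0.02 0.03 0.4 1"

```text
time_s: 5.53
tcp_pos: [0.6073, -0.205, 0.2724]
ee_rot: [[0.96, -0.278, 0.007], [-0.278, -0.96, -0.006], [0.008, 0.004, -1.0]]
wrist_force: [0.9, -5.7, 7.2]
gripper_width: 0.005
gripper_force: 3.8
```

Emit:
arm_command --pt "0 0 0 0 0 0.1 1" --pt "0 0 0 0.01 0.02 0.2 1" --pt "0 0 0 0.02 0.03 0.3 1" --pt "0 0 0 0.02 0.03 0.4 1" --pt "0 0 0 0.02 0.03 0.4 1"

```text
time_s: 5.95
tcp_pos: [0.6075, -0.2053, 0.2683]
ee_rot: [[0.96, -0.278, 0.007], [-0.278, -0.96, -0.006], [0.008, 0.004, -1.0]]
wrist_force: [1.3, -4.6, 6.6]
gripper_width: 0.004
gripper_force: 3.7
```

```bash
python3 -c "
from h import *
lev()"
```

```text
lever 0.327 off arc tool cm [-0.18 -0.12 -0.  ] p [ 0.6075 -0.2053  0.2683] F [ 1.31 -4.63  6.58]
```

Emit:
arm_command --pt "0 0 0 0.05 0.07 0.1 1" --pt "0 0 0 0.08 0.12 0.2 1" --pt "0 0 0 0.1 0.15 0.3 1" --pt "0 0 0 0.1 0.15 0.3 1" --pt "0 0 0 0.1 0.15 0.3 1"

```text
time_s: 6.37
tcp_pos: [0.6077, -0.206, 0.2646]
ee_rot: [[0.961, -0.278, 0.006], [-0.278, -0.961, -0.004], [0.006, 0.003, -1.0]]
wrist_force: [0.7, -3.7, 7.5]
gripper_width: 0.006
gripper_force: 3.2
```

Emit:
arm_command --pt "0 0 0 0 0 0.1 1" --pt "0 0 0 0 0 0.2 1" --pt "0 0 0 0 0 0.3 1" --pt "0 0 0 0 0 0.3 1" --pt "0 0 0 0 0 0.3 1"

```text
time_s: 6.78
tcp_pos: [0.6078, -0.2063, 0.2618]
ee_rot: [[0.961, -0.278, 0.006], [-0.278, -0.961, -0.005], [0.007, 0.003, -1.0]]
wrist_force: [0.9, -4.4, 6.4]
gripper_width: 0.005
gripper_force: 3.3
```

```bash
python3 -c "
from h import *
lev()"
```

```text
lever 0.366 off arc tool cm [-0.22 -0.18 -0.  ] p [ 0.6078 -0.2063  0.2618] F [ 0.87 -4.35  6.45]
```

Emit:
arm_command --pt "0 0 0 0.05 0.08 0.1 1" --pt "0 0 0 0.05 0.08 0.2 1" --pt "0 0 0 0.05 0.08 0.3 1" --pt "0 0 0 0.05 0.08 0.3 1" --pt "0 0 0 0.05 0.08 0.3 1"

```text
time_s: 7.2
tcp_pos: [0.6079, -0.2068, 0.2585]
ee_rot: [[0.961, -0.278, 0.005], [-0.278, -0.961, -0.004], [0.006, 0.002, -1.0]]
wrist_force: [0.5, -3.3, 6.9]
gripper_width: 0.002
gripper_force: 3.2
```

Emit:
arm_command --pt "0 0 0 0 0 0.1 1" --pt "0 0 0 0 0 0.2 1" --pt "0 0 0 0 0 0.3 1" --pt "0 0 0 0 0 0.3 1" --pt "0 0 0 0 0 0.3 1"

```text
time_s: 7.62
tcp_pos: [0.608, -0.207, 0.2556]
ee_rot: [[0.961, -0.278, 0.006], [-0.278, -0.961, -0.004], [0.007, 0.003, -1.0]]
wrist_force: [0.4, -5.1, 6.1]
gripper_width: 0.001
gripper_force: 3.2
```

```bash
python3 -c "
from h import *
lev()"
```

```text
lever 0.402 off arc tool cm [-0.26 -0.24 -0.  ] p [ 0.608  -0.207   0.2556] F [ 0.43 -5.07  6.13]
```

Emit:
arm_command --pt "0 0 0 -0.08 -0.12 0.1 1" --pt "0 0 0 -0.12 -0.18 0.2 1" --pt "0 0 0 -0.17 -0.25 0.3 1" --pt "0 0 0 -0.17 -0.25 0.3 1" --pt "0 0 0 -0.17 -0.25 0.3 1"

```text
time_s: 8.03
tcp_pos: [0.6075, -0.2045, 0.253]
ee_rot: [[0.961, -0.278, 0.007], [-0.278, -0.961, -0.005], [0.008, 0.003, -1.0]]
wrist_force: [0.8, -5.3, 7.4]
gripper_width: 0.008
gripper_force: 3.3
```

```bash
python3 - <<'E'
from h import *
lev()
c=capture("scene")
cv2.imwrite("pics/e.png",cv2.resize(c["pixels"][110:270,60:260],None,fx=4,fy=3.7)[:600,:800])
E
```

```text
lever 0.418 off arc tool cm [-0.14 -0.01 -0.  ] p [ 0.6075 -0.2045  0.253 ] F [ 0.83 -5.34  7.43]
```

View pics/e.png

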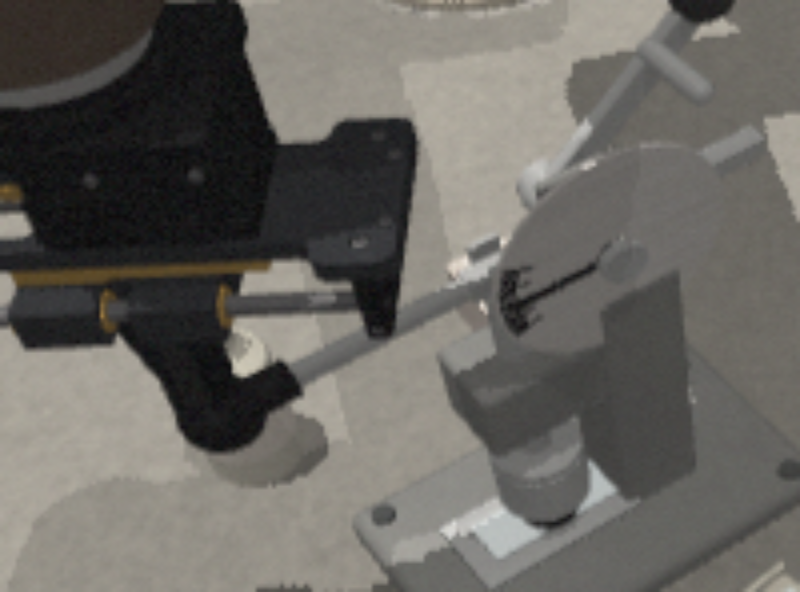

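Emit:
arm_command --pt "0 0 0 0 0 0.1 1" --pt "0 0 0 0 0 0.2 1" --pt "0 0 0 0 0 0.3 1" --pt "0 0 0 0 0 0.3 1" --pt "0 0 0 0 0 0.3 1"

```text
time_s: 8.5
tcp_pos: [0.6076, -0.2047, 0.2504]
ee_rot: [[0.961, -0.278, 0.007], [-0.278, -0.961, -0.006], [0.009, 0.003, -1.0]]
wrist_force: [1.0, -5.8, 8.2]
gripper_width: 0.008
gripper_force: 3.8
```

Emit:
arm_command --pt "0 0 0 0 0 0.1 1" --pt "0 0 0 0 0 0.2 1" --pt "0 0 0 0 0 0.3 1" --pt "0 0 0 0 0 0.3 1" --pt "0 0 0 0 0 0.3 1"

```text
time_s: 8.92
tcp_pos: [0.6076, -0.2048, 0.2482]
ee_rot: [[0.961, -0.278, 0.008], [-0.278, -0.961, -0.006], [0.009, 0.004, -1.0]]
wrist_force: [0.2, -4.8, 9.9]
gripper_width: 0.007
gripper_force: 5.0
```

```bash
python3 -c "
from h import *
lev()"
```

```text
lever 0.446 off arc tool cm [-0.17 -0.05 -0.  ] p [ 0.6076 -0.2048  0.2482] F [ 0.17 -4.81  9.86]
```

Emit:
arm_command --pt "0 0 0 0 0 0.1 1" --pt "0 0 0 0 0 0.2 1" --pt "0 0 0 0 0 0.2 1" --pt "0 0 0 0 0 0.2 1" --pt "0 0 0 0 0 0.2 1"

```text
time_s: 9.33
tcp_pos: [0.6077, -0.2049, 0.2468]
ee_rot: [[0.961, -0.278, 0.008], [-0.278, -0.961, -0.006], [0.01, 0.004, -1.0]]
wrist_force: [-1.2, -4.0, 11.8]
gripper_width: 0.005
gripper_force: 5.8
```

```bash
python3 -c "
from h import *
lev()"
```

```text
lever 0.454 off arc tool cm [-0.18 -0.06 -0.  ] p [ 0.6077 -0.2049  0.2468] F [-1.24 -4.02 11.84]
```

Emit:
arm_command --pt "0 0 0 0 0 0.1 1" --pt "0 0 0 0 0 0.1 1" --pt "0 0 0 0 0 0.1 1" --pt "0 0 0 0 0 0.1 1"

```text
time_s: 9.67
tcp_pos: [0.6077, -0.2049, 0.2461]
ee_rot: [[0.961, -0.278, 0.009], [-0.278, -0.961, -0.007], [0.01, 0.004, -1.0]]
wrist_force: [0.2, -5.0, 12.4]
gripper_width: 0.005
gripper_force: 6.2
```

Emit:
arm_command --pt "0 0 0 0 0 0 1"

```text
time_s: 9.75
tcp_pos: [0.6077, -0.2049, 0.2461]
ee_rot: [[0.961, -0.278, 0.009], [-0.278, -0.961, -0.007], [0.01, 0.004, -1.0]]
wrist_force: [-0.6, -4.7, 12.9]
gripper_width: 0.002
gripper_force: 6.2
```

Emit:
arm_command --pt "0 0 0 0 0 -0.3 1" --pt "0 0 0 0 0 -0.6 1" --pt "0 0 0 0 0 -1.2 1" --pt "0 0 0 0 0 -3 1" --pt "0 0 0 0 0 -6 1" --pt "0 0 0 0 0 -10 1" --pt "0 0 0 0 0 -14 1" --pt "0 0 0 0 0 -15 1"

```text
time_s: 10.42
tcp_pos: [0.607, -0.2028, 0.3982]
ee_rot: [[0.961, -0.278, 0.011], [-0.278, -0.961, -0.004], [0.011, 0.001, -1.0]]
wrist_force: [0.9, 0.7, 1.0]
gripper_width: 0.005
gripper_force: 0.0
```

Emit:
arm_command --pt "0 0 0 0 0 0 1" --pt "0 0 0 0 0 0 1"

```text
time_s: 10.58
tcp_pos: [0.6057, -0.2016, 0.3908]
ee_rot: [[0.961, -0.278, 0.001], [-0.278, -0.961, 0.001], [0.0, -0.001, -1.0]]
wrist_force: [0.1, -0.0, -1.7]
gripper_width: 0.007
gripper_force: 0.0
```

```bash
python3 - <<'E'
from h import *
go([.501,.030,.40])
s,t=capture("scene"),capture("top")
k=lambda c,u,v:cv2.resize(c["pixels"][v-30:v+30,u-40:u+40],(400,300),interpolation=0)
cv2.imwrite("pics/f.png",np.vstack([np.hstack([k(s,118,215),k(t,395,175)]),np.hstack([k(s,236,107),k(t,280,222)])]))
E
```

```text
t 10.58 p [ 0.6057 -0.2016  0.3908] shift [-16.49 -19.34  -0.9 ] F [ 0.08 -0.   -1.74] j [ -4.  20.  19.  -0. -88.  78.]
```

View pics/f.png

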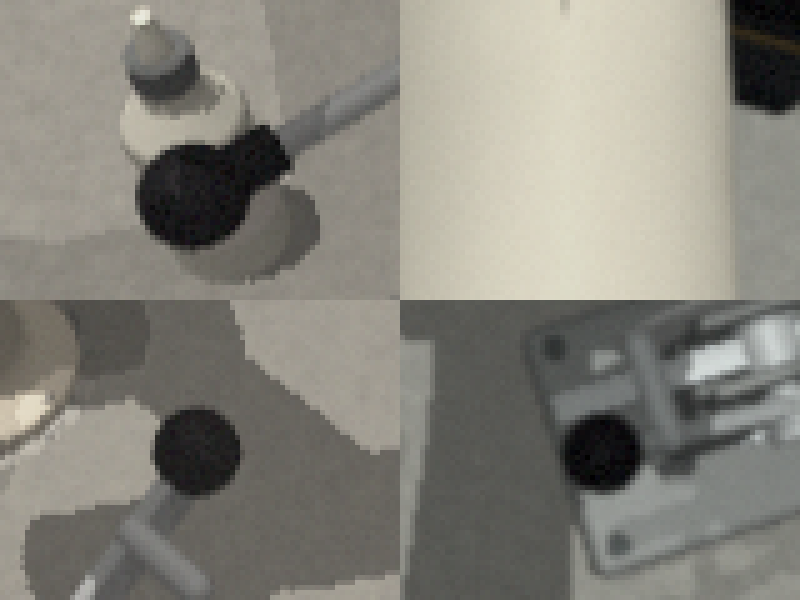

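The lever stayed down: its ball is now at about (116,223) in the scene view. The stop ball hasn't moved, at about (235,107) in scene and (280,222) in top. I'm moving over the stop ball.

Emit:
arm_command --pt "0 0 0 -5 -6 0 1" --pt "0 0 0 -10 -12 0 1" --pt "0 0 0 -16.5 -19.3 0 1" --pt "0 0 0 -16.5 -19.3 0 1" --pt "0 0 0 -16.5 -19.3 0 1" --pt "0 0 0 -16.5 -19.3 0 1" --pt "0 0 0 -16.5 -19.3 0 1" --pt "0 0 0 -16.5 -19.3 0 1"

```text
time_s: 11.35
tcp_pos: [0.4995, 0.0311, 0.3898]
ee_rot: [[0.962, -0.274, -0.002], [-0.274, -0.962, -0.0], [-0.002, 0.001, -1.0]]
wrist_force: [0.6, 0.4, 0.1]
gripper_width: 0.003
gripper_force: 0.0
```

Emit:
arm_command --pt "0 0 0 0 0 0.5 1" --pt "0 0 0 0 0 1 1" --pt "0 0 0 0 0 1 1" --pt "0 0 0 0 0 1 1"

```text
time_s: 11.68
tcp_pos: [0.501, 0.0281, 0.3796]
ee_rot: [[0.96, -0.28, -0.002], [-0.28, -0.96, -0.001], [-0.002, 0.002, -1.0]]
wrist_force: [-0.2, -0.1, -0.2]
gripper_width: -0.0
gripper_force: 0.0
```

```bash
python3 - <<'E'
from h import *
go([.501,.030,.345])
S=P(capture("scene"))
# lever angle from seen ball: project arc
piv=np.array([.5533,-.0425]); ex=np.array([-.3112,.9503])
for a in np.arange(.40,.52,.02):
    X=np.r_[piv-ex*.17*np.cos(.4-a),.22+.17*np.sin(.4-a),1]; q=S@X; print(a.round(2),(q[:2]/q[2]).round(1))
E
```

```text
t 11.68 p [0.501  0.0281 0.3796] shift [-0.05 -0.18  3.46] F [-0.23 -0.05 -0.23] j [ 22.   6.  -2.  -0. -83.  52.]
0.4 [113.8 220. ]
0.42 [114.4 221.4]
0.44 [115.  222.6]
0.46 [115.6 223.9]
0.48 [116.3 225.1]
0.5 [117.1 226.2]
```

Emit:
arm_command --pt "0 0 0 -0.05 -0.18 1.5 1" --pt "0 0 0 -0.05 -0.18 3.0 1" --pt "0 0 0 -0.05 -0.18 3.8 1" --pt "0 0 0 -0.05 -0.18 4.3 1" --pt "0 0 0 -0.05 -0.18 4.6 1" --pt "0 0 0 -0.2 -0.4 4.9 1" --pt "0 0 0 -0.33 -0.6 5.2 1" --pt "0 0 0 -0.47 -0.79 5.5 1"

```text
time_s: 12.4
tcp_pos: [0.4988, 0.0383, 0.3267]
ee_rot: [[0.961, -0.278, 0.002], [-0.278, -0.961, 0.0], [0.002, -0.001, -1.0]]
wrist_force: [-0.4, -0.1, 4.4]
gripper_width: 0.007
gripper_force: 1.8
```

Emit:
arm_command --pt "0 0 0 0 0 0 1"

```text
time_s: 12.48
tcp_pos: [0.4986, 0.0389, 0.3261]
ee_rot: [[0.961, -0.277, 0.001], [-0.277, -0.961, 0.001], [0.001, -0.001, -1.0]]
wrist_force: [-1.5, 1.2, 2.7]
gripper_width: 0.005
gripper_force: 0.8
```

```bash
cat >> h.py <<'E'
def stp(more=0):
    "stop angle if tip on ball top; shift in tool cm to the arc point 'more' m lower"
    s=sense(); p=np.array(s["tcp_pos"]); R=np.array(s["ee_rot"]); zb=p[2]-.034
    piv=np.array([.5533,-.0425]); ex=np.array([-.3112,.9503]); ey=np.array([-.9503,-.3112]); ph=np.arcsin((zb-more-.22)/.116)
    t=np.r_[piv+ex*.116*np.cos(ph)+ey*.027,p[2]-more]
    print("stop",round(.3+np.arcsin((zb-.22)/.116),3),"to",round(.3+ph,3),"shift",(R.T@(t-p)*100).round(2),"p",p.round(4),"F",np.round(s["wrist_force"],2))
E
python3 -c "
from h import *
stp();stp(.03)"
```

```text
stop 0.97 to 0.97 shift [ 0.17  0.31 -0.  ] p [0.4986 0.0389 0.3261] F [-1.55  1.24  2.71]
stop 0.97 to 0.671 shift [-0.8  -1.11  3.  ] p [0.4986 0.0389 0.3261] F [-1.55  1.24  2.71]
```

Emit:
arm_command --pt "0 0 0 -0.12 -0.16 0.35 1" --pt "0 0 0 -0.24 -0.32 0.7 1" --pt "0 0 0 -0.35 -0.5 1.05 1" --pt "0 0 0 -0.46 -0.65 1.4 1" --pt "0 0 0 -0.56 -0.8 1.75 1" --pt "0 0 0 -0.65 -0.92 2.1 1" --pt "0 0 0 -0.73 -1.02 2.5 1" --pt "0 0 0 -0.8 -1.1 2.8 1"

```text
time_s: 13.15
tcp_pos: [0.4946, 0.052, 0.2983]
ee_rot: [[0.961, -0.277, 0.003], [-0.277, -0.961, 0.002], [0.002, -0.003, -1.0]]
wrist_force: [-0.6, 2.2, 4.7]
gripper_width: 0.003
gripper_force: 1.9
```

Emit:
arm_command --pt "0 0 0 0 0 0 1"

```text
time_s: 13.23
tcp_pos: [0.4941, 0.0515, 0.2975]
ee_rot: [[0.961, -0.278, 0.001], [-0.278, -0.961, 0.001], [0.0, -0.001, -1.0]]
wrist_force: [0.7, 1.4, 1.4]
gripper_width: 0.006
gripper_force: 0.9
```

```bash
python3 -c "
from h import *
stp();stp(.012)"
```

```text
stop 0.684 to 0.684 shift [ 0.02  0.02 -0.  ] p [0.4941 0.0515 0.2975] F [0.66 1.43 1.4 ]
stop 0.684 to 0.575 shift [-0.21 -0.32  1.2 ] p [0.4941 0.0515 0.2975] F [0.66 1.43 1.4 ]
```

Emit:
arm_command --pt "0 0 0 -0.05 -0.08 0.3 1" --pt "0 0 0 -0.1 -0.16 0.6 1" --pt "0 0 0 -0.16 -0.24 0.9 1" --pt "0 0 0 -0.21 -0.32 1.2 1" --pt "0 0 0 -0.24 -0.36 1.4 1" --pt "0 0 0 -0.27 -0.4 1.6 1" --pt "0 0 0 -0.27 -0.4 1.6 1" --pt "0 0 0 -0.27 -0.4 1.6 1"

```text
time_s: 13.9
tcp_pos: [0.4919, 0.055, 0.2811]
ee_rot: [[0.96, -0.278, -0.002], [-0.278, -0.96, -0.001], [-0.001, 0.002, -1.0]]
wrist_force: [0.9, 0.1, -0.3]
gripper_width: 0.007
gripper_force: 0.2
```

```bash
python3 -c "
from h import *
stp();stp(.006)"
```

```text
stop 0.536 to 0.536 shift [ 0.03 -0.14 -0.  ] p [0.4919 0.055  0.2811] F [ 0.9   0.12 -0.33]
stop 0.536 to 0.483 shift [-0.05 -0.24  0.6 ] p [0.4919 0.055  0.2811] F [ 0.9   0.12 -0.33]
```

Emit:
arm_command --pt "0 0 0 -0.02 -0.06 0.1 1" --pt "0 0 0 -0.03 -0.1 0.2 1" --pt "0 0 0 -0.03 -0.12 0.3 1" --pt "0 0 0 -0.03 -0.13 0.4 1"

```text
time_s: 14.23
tcp_pos: [0.492, 0.0566, 0.2775]
ee_rot: [[0.96, -0.278, -0.001], [-0.278, -0.96, -0.001], [-0.001, 0.001, -1.0]]
wrist_force: [-2.1, -0.4, 1.6]
gripper_width: 0.004
gripper_force: 1.0
```

Emit:
arm_command --pt "0 0 0 0 0 0.07 1" --pt "0 0 0 0 -0.02 0.14 1" --pt "0 0 0 0 -0.02 0.2 1"

```text
time_s: 14.48
tcp_pos: [0.4924, 0.0571, 0.2757]
ee_rot: [[0.961, -0.278, -0.0], [-0.278, -0.961, 0.0], [-0.0, -0.0, -1.0]]
wrist_force: [-1.9, -0.1, 2.0]
gripper_width: 0.007
gripper_force: 1.1
```

Emit:
arm_command --pt "0 0 0 0 0 0.07 1" --pt "0 0 0 0 -0.02 0.14 1" --pt "0 0 0 0 -0.02 0.2 1"

```text
time_s: 14.73
tcp_pos: [0.4927, 0.0575, 0.2738]
ee_rot: [[0.961, -0.278, 0.0], [-0.278, -0.961, 0.0], [0.0, -0.0, -1.0]]
wrist_force: [-1.6, 1.4, 1.7]
gripper_width: 0.006
gripper_force: 1.2
```

```bash
python3 -c "
from h import *
stp();stp(.006)"
```

```text
stop 0.471 to 0.471 shift [-0.06 -0.01 -0.  ] p [0.4927 0.0575 0.2738] F [-1.59  1.37  1.65]
stop 0.471 to 0.419 shift [-0.11 -0.08  0.6 ] p [0.4927 0.0575 0.2738] F [-1.59  1.37  1.65]
```

Emit:
arm_command --pt "0 0 0 0 0 0.05 1" --pt "0 0 0 -0.02 -0.01 0.1 1" --pt "0 0 0 -0.02 -0.01 0.1 1"

```text
time_s: 14.98
tcp_pos: [0.4927, 0.0577, 0.2728]
ee_rot: [[0.961, -0.278, 0.001], [-0.278, -0.961, 0.0], [0.001, -0.001, -1.0]]
wrist_force: [-0.7, 2.2, 1.9]
gripper_width: 0.005
gripper_force: 1.0
```

Emit:
arm_command --pt "0 0 0 0 0 0.05 1" --pt "0 0 0 -0.02 -0.01 0.1 1" --pt "0 0 0 -0.02 -0.01 0.1 1"

```text
time_s: 15.23
tcp_pos: [0.4927, 0.0577, 0.2725]
ee_rot: [[0.961, -0.278, 0.002], [-0.278, -0.961, 0.0], [0.001, -0.001, -1.0]]
wrist_force: [-0.8, 1.7, 4.3]
gripper_width: 0.005
gripper_force: 2.4
```

Emit:
arm_command --pt "0 0 0 0 0 0.05 1" --pt "0 0 0 0 0 0.1 1" --pt "0 0 0 0 0 0.1 1"

```text
time_s: 15.48
tcp_pos: [0.4927, 0.0578, 0.2722]
ee_rot: [[0.961, -0.278, 0.002], [-0.278, -0.961, 0.0], [0.002, -0.001, -1.0]]
wrist_force: [-3.3, 2.0, 7.2]
gripper_width: 0.004
gripper_force: 3.9
```

Emit:
arm_command --pt "0 0 0 0 0 -0.2 1" --pt "0 0 0 0 0 -0.5 1" --pt "0 0 0 0 0 -1.5 1" --pt "0 0 0 0 0 -4 1" --pt "0 0 0 0 0 -8 1" --pt "0 0 0 0 0 -10 1" --pt "0 0 0 -3 -4 -10 1" --pt "0 0 0 -9 -12 -10 1"

```text
time_s: 16.15
tcp_pos: [0.4635, 0.1351, 0.3728]
ee_rot: [[0.959, -0.283, 0.004], [-0.283, -0.959, 0.002], [0.003, -0.003, -1.0]]
wrist_force: [0.2, 0.4, -1.2]
gripper_width: 0.001
gripper_force: 0.0
```

Emit:
arm_command --pt "0 0 0 -4 -12 0 1" --pt "0 0 0 -4 -12 0 1" --pt "0 0 0 -4 -12 0 1" --pt "0 0 0 -4 -12 0 1" --pt "0 0 0 -4 -12 0 1"

```text
time_s: 16.57
tcp_pos: [0.4575, 0.2637, 0.3702]
ee_rot: [[0.961, -0.275, -0.001], [-0.275, -0.961, -0.001], [-0.001, 0.002, -1.0]]
wrist_force: [-0.2, -0.6, -0.3]
gripper_width: 0.005
gripper_force: 0.0
```

```bash
python3 - <<'E'
from h import *
s,t=capture("scene"),capture("top")
go([0,0,0])
cv2.imwrite("pics/g.png",np.hstack([cv2.resize(s["pixels"][110:270,90:260],(425,400)),cv2.resize(t["pixels"][120:300,220:390],(375,400))]))
E
```

```text
t 16.67 p [0.4577 0.2615 0.3708] shift [-36.7   37.82  37.11] F [-0.41 -0.08  0.33] j [ 47.   9.   0.   0. -82.  26.]
```

View pics/g.png

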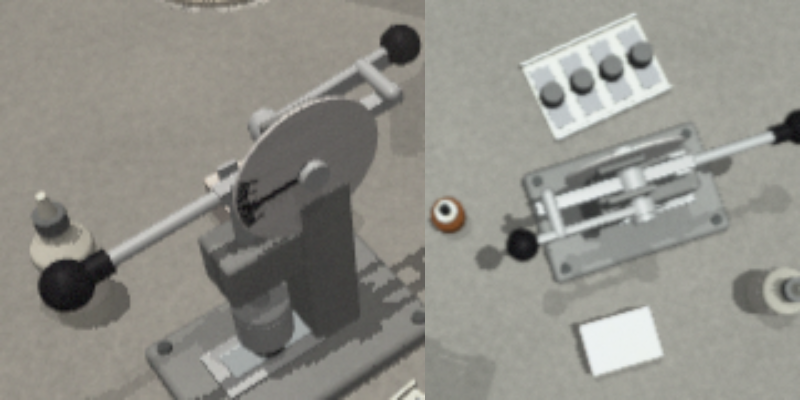

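The cross pin lies on the tail at about (382,85) in the left crop. The lever ball is unchanged at about (116,224) in scene pixels, and the tray, carton, dropper and spray are in place.

```bash
python3 -c "
from station import finish_job
print(finish_job())"
```

```text
the job is handed in; nothing more can be done
None
```

I pressed the lever down to about 0.45 rad, ending at a firm 12 to 13 N, then pushed the stop arm down until its pin rested on the lever's tail at about 7 N; the last pictures showed both still in place and nothing else moved, and I handed the job in.

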